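# Set the round-window test slide to its middle catch

## Robot

A 6-joint arm with a two-finger parallel gripper is mounted at the origin on the work surface. World frame = base frame: x ahead of the robot, y to its left, z up, the work surface at z = 0. Lengths are in m, angles in rad, forces in N, time in s.
With the tool pointing down it reaches from about 0.375 to 0.975 m from the base axis. Payload 3.8 kg.
Tool frame: the origin (TCP) lies midway between the tips of the shut fingers; the grasp point (between the pads) lies 19 mm behind it; z points along the fingers, y is the direction in which the jaws open and shut (so a half turn about z gives the same grasp; the last joint's range is limited). The gripper opens to 85 mm and grips with 20 to 120 N. Pads are 22 mm wide; open, the fingers measure 114 mm over their backs; the gripper's body (76 mm by 85 mm) begins 54 mm behind the grasp point. The pads swing forward as they close: fully open they stand 13 mm farther back than shut.
Start: joints at [1.166, 0.264, 1.604, -0, 1.274, -0.037], TCP at [0.243, 0.63, 0.231] pointing down, gripper open.
Joint ranges: [-2.63, 2.63], [-0.94, 2.18], [0.31, 2.57], [-1.31, 4.45], [0, 2.66], [-2.55, 2.55]. Speed limits (rad/s): [2.57, 2.57, 3.14, 3.14, 3.14, 3.14].

## Interface

Orientations are given as a rotation vector (axis times angle).
In Python, from workcell import bot gives the robot as it stands.
- The arm moves only by the tool drive_tool, never from a script. Its argument "deltas" is a list of rows, each an object with "hand": the opening, from 0 (shut) to 1 (fully open); "offset": the shift along the world's x, y, z in cm, a list of three; "angular": the turn, a rotation vector about the world's x, y, z in degrees, a list of three. A call has 1 to 8 rows; each row is the pose to reach, as a shift and turn from the pose commanded when the call began; what a row does not reach only later rows make up. A row lasts 1/8 s, in which the tool goes at most 62.5 mm and 10.7 degrees, less where a joint would pass 70% of its speed; a pose out of reach is approached as far as the arm can. A call with a gripper value outside its range is refused whole. The fingers move at their own pace and stop on an object; "force" is the grip in N (left out, the last holds). Time passes only in rows, so rows that repeat a pose let the fingers close. It gives the time, the measured TCP pose, the force and the opening at its end, in the units of the state.
- bot.read_state(): the state, without advancing time (a new reading comes with each control period).
- bot.read_camera(name): name is "side" or "top" or "wrist"; returns a dict with "frame" (480x640x3 uint8, blue, green, red), "mtx" (3x3 intrinsics, pixels), "R" (3x3) and "t" (3): a world point X has camera coordinates R X + t. Camera axes: x right, y down, z forward; pixel columns grow to the right and rows downward; lengths in m; the calibration is good to about 2 mm. A picture is of the moment at which its call begins. There is no depth.
- bot.finish_job(): hands the job in, once; it reports no verdict.
The state is a dict: "time": time; "q": joint angles; "joint_vel": joint speeds; "joint_torque": joint torques, N m; "tool_pos": TCP position; "tcp_rot": TCP orientation; "wrist_force": force on the tool from outside, world axes, zero at the start; "torque": the same for the moment, N m; "width": opening from 0.0 (shut) to 1.0 (fully open).
Only numpy, scipy, OpenCV 4.12 (cv2) and the standard library are available. Lean on these libraries where they do the work, as an engineer would, in place of code of your own. Each camera call takes 0.05 s, during which the arm holds its last target. There are 200 camera calls.

## Task

On the slide box with the round window, push the upright thumb plate with the fingertips until the sprung slide is all the way in, then let it go so that it springs back and catches on its stop pin in the middle position. Only push the front of the plate: do not grip it or touch its back, and do not touch the stop pins. Leave the square-window box's slide and everything else on the table as they are.

Things in the scene. Friction and masses are not known exactly. Their poses are not given: they have to be found in the camera images.
- round_box: White slide box, 130 (x) by 100 mm, lid top 60 mm high, round 50 mm black-rimmed window in the lid; fixed, on a 150 x 112 x 10 mm base plate. Origin: centre of its underside; x: the way its slide is pushed in, roughly away from the robot. Front at x = -65, window at -34, stop pin at +15 mm. Twin of the other box but for the window; either may stand left or right.
- round_plate (a point): Centre line of the front (pushed) face of the round-window box's upright thumb plate, 70 mm above the table; the face looks along -x of the box, axes as the box. Metal front 50 mm wide, 16 to 96 mm above the table, 11 mm thick with backing, on the outer end of a bar (44 mm wide, top at 34 mm). 140 mm before the box's origin when out; moves with the slide.
- round_slide (a joint): Slide travel of the round-window box, m: 0 out (sprung, as at the start), 0.055 in at the end stop, 0.030 caught on the pin. Push: 2 N at first to 7 N at the end, 1 to 2 N more from 5 to 25 mm as its ramp lifts the pin, plus 14 N per m/s. Let go before 0.030 it returns to 0; beyond, it returns in under 1 s to 0.030 and stays.
- round_pin (a joint): Height of the round-window box's sprung stop pin (m): 0 = down, about 0.010 = lifted by the passing tooth of the slide. It drops by itself.
- round_pin_cap (a point): Steel cap of that stop pin on the lid of the round-window box, 18 mm across, 10 mm high. The point is the centre of its top, about 80 mm above the table with the pin down. Not to be touched.
- round_plate_back (a point): Grey backing on the far side of the round-window box's thumb plate, 6 mm thick, 54 mm wide, 84 mm tall, from 14 to 98 mm above the table; it stands 2 mm proud of the metal front at the sides and top, but behind its face. The point is on its far face, mid width, 70 mm above the table. Not to be touched (touching it means the plate is being gripped or pulled).
- square_box: White slide box, 130 (x) by 100 mm, lid top 60 mm high, square 50 mm black-rimmed window in the lid; fixed, on a 150 x 112 x 10 mm base plate. Origin: centre of its underside; x: the way its slide is pushed in, roughly away from the robot. Front at x = -65, window at -34, stop pin at +15 mm. Twin of the other box but for the window; either may stand left or right.
- square_plate (a point): Centre line of the front (pushed) face of the square-window box's upright thumb plate, 70 mm above the table; the face looks along -x of the box, axes as the box. Metal front 50 mm wide, 16 to 96 mm above the table, 11 mm thick with backing, on the outer end of a bar (44 mm wide, top at 34 mm). 140 mm before the box's origin when out; moves with the slide.
- square_slide (a joint): Slide travel of the square-window box, m: 0 out (sprung, as at the start), 0.055 in at the end stop, 0.030 caught on the pin. Push: 2 N at first to 7 N at the end, 1 to 2 N more from 5 to 25 mm as its ramp lifts the pin, plus 14 N per m/s. Let go before 0.030 it returns to 0; beyond, it returns in under 1 s to 0.030 and stays.
- square_pin (a joint): Height of the square-window box's sprung stop pin (m): 0 = down, about 0.010 = lifted by the passing tooth of the slide. It drops by itself.
- square_pin_cap (a point): Steel cap of that stop pin on the lid of the square-window box, 18 mm across, 10 mm high. The point is the centre of its top, about 80 mm above the table with the pin down. Not to be touched.
- square_plate_back (a point): Grey backing on the far side of the square-window box's thumb plate, 6 mm thick, 54 mm wide, 84 mm tall, from 14 to 98 mm above the table; it stands 2 mm proud of the metal front at the sides and top, but behind its face. The point is on its far face, mid width, 70 mm above the table. Not to be touched (touching it means the plate is being gripped or pulled).
- lens_case: Bystander: contact-lens case: flat white double pot, 30 x 58 x 16 mm. Origin: centre of its underside.
- drops: Bystander: small white eye-drop bottle, 28 mm across, 65 mm tall, upright. Origin: centre of its underside.
- glasses_case: Bystander: black spectacle case, 160 x 62 x 42 mm. Origin: centre of its underside.
- trial_lens: Bystander: steel trial-lens ring, 38 mm across, 6 mm thick, lying flat. Origin: centre of its underside.
- occluder: Bystander: black occluder paddle lying flat, round blade 64 mm across on a handle, 170 mm long, 6 mm thick. Origin on its underside, 50 mm from the blade's centre.
- pen_cup: Bystander: grey cup, 72 mm across, 95 mm tall. Origin: centre of its underside.

How it is judged:
On the way:
1. the round-window box's slide is pushed all the way in (within 8 mm of its end stop) (value of joint round_slide above 0.047 m), for 0.05 s.
At the end, for the whole second after the job is handed in: The round-window box's slide rests caught on its stop pin at 30 mm of travel (within 4 mm), its pin down; the square-window box's slide is still fully out (within 3 mm), and every loose thing stands within 20 mm of where it was (value of joint round_slide between 0.026 and 0.034 m and velocity of joint round_slide between -0.01 and 0.01 m/s and value of joint each of round_pin, square_slide, square_pin below 0.003 m and distance of each of lens_case, drops, glasses_case, trial_lens, occluder, pen_cup from where it was at the start of the episode below 0.02 m); the robot touches nothing.
It fails at once if the slide is pushed with something other than the fingers (the arm or the body of the gripper presses it with more than 2 N) (contact force between the arm and round_slide above 2 N).
It fails at once if the thumb plate is gripped or pulled (its back touched with more than 1 N) (contact force between any of the fingers, the arm and round_slide_c2 above 1 N or contact force between any of the fingers, the arm and square_slide_c2 above 1 N).
It fails at once if a stop pin is worked by hand (contact force between any of the fingers, the arm and round_pin above 1 N or contact force between any of the fingers, the arm and square_pin above 1 N).
It fails at once if the square-window box's slide is pushed in by more than 8 mm (value of joint square_slide above 0.008 m).
It fails at once if a bystander is lifted off or knocked about (moved more than 20 mm) (distance of any of lens_case, drops, glasses_case, trial_lens, occluder, pen_cup from where it was at the start of the episode above 0.02 m).
It also fails if it takes over 35 s, if anything falls off the work surface, if the arm or the gripper's body presses on something with over 40 N, if the wrist force passes 120 N, or if a joint passes its speed limit or range.

## Working session

There is one attempt and no reset: what is moved stays moved. The work goes in short steps, Python scripts to look and compute and a tool call to move; the robot and the scene stay as the last step left them, time stands still between calls to the robot, and variables do not carry over. Pictures are saved under pics/ and viewed, about 8 in all and at most 12, crops included, and the job is handed in when it is done.

Besides the shell and the picture viewer there is one more tool, called after ">>>" as name(argument=value, ...), one argument or row to a line, values as JSON. drive_tool: Moves the arm, as the interface text tells. Its arguments: {"type":"object","properties":{"deltas":{"type":"array"},"force":{"type":"number"}},"required":["deltas"]}

```bash
mkdir -p pics; python3 - <<'E'
from workcell import bot
import cv2,numpy as np
s=bot.read_state();print(s['time'],s['tool_pos'],s['tcp_rot'],s['width'])
for n in("top","side"):
    c=bot.read_camera(n);cv2.imwrite(f"pics/{n}0.png",c['frame']);np.savez(f"{n}0.npz",**c)
    print(n,c['mtx'],c['R'],c['t'])
E
```

```text
0.0 [0.2423988  0.62918614 0.22993873] [-0.5743917  -3.08811976  0.00348959] 0.9980471517197748
top [[618.82559386   0.         329.53742424]
 [  0.         618.82559386 238.07044522]
 [  0.           0.           1.        ]] [[-0.00377208 -0.99998792 -0.00315184]
 [-0.98464129  0.00426431 -0.17453754]
 [ 0.17454887  0.00244506 -0.98464548]] [0.01995119 0.60723095 1.30489576]
side [[496.85042965   0.         314.02497987]
 [  0.         496.85042965 247.47965577]
 [  0.           0.           1.        ]] [[ 8.16884964e-01 -5.76800452e-01 -4.41499827e-04]
 [-4.33844675e-01 -6.13921230e-01 -6.59453957e-01]
 [ 3.80102294e-01  5.38889564e-01 -7.51744827e-01]] [-0.46443823  0.29230624  1.00481867]
```

View pics/top0.png

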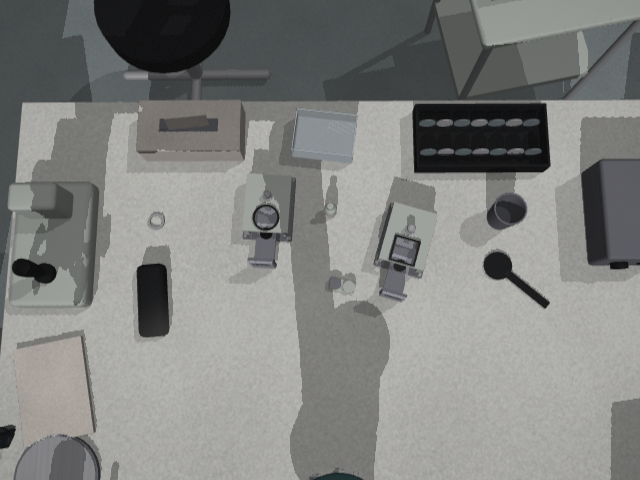

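View pics/side0.png

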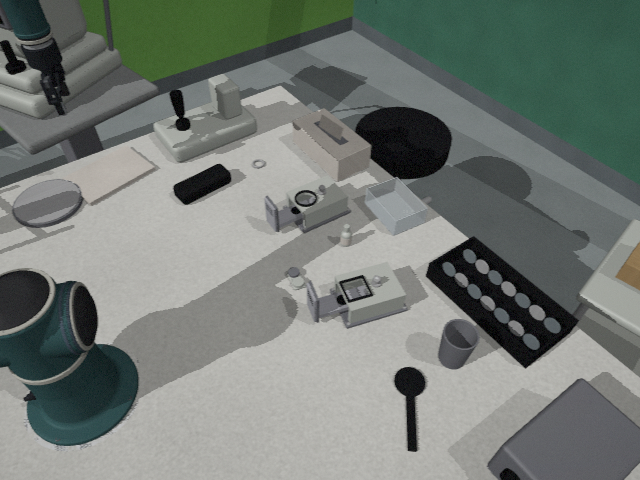

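The round-window box is the left one (+y side), with its window at top px (266,217) and its plate near (262,264). The square-window box is on the right at (405,250). Next I'll enlarge the round box in both views.

```bash
python3 - <<'E'
import cv2,numpy as np
a=cv2.imread("pics/top0.png")[165:280,225:320];b=cv2.imread("pics/side0.png")[175:240,255:360]
a=cv2.resize(a,None,fx=5,fy=5,interpolation=cv2.INTER_CUBIC)
b=cv2.resize(b,None,fx=3,fy=3,interpolation=cv2.INTER_CUBIC)
o=np.zeros((575,800,3),np.uint8);o[:,:475]=a;o[:195,480:795]=b
cv2.imwrite("pics/z.png",o)
E
```

```text
(no output)
```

View pics/z.png

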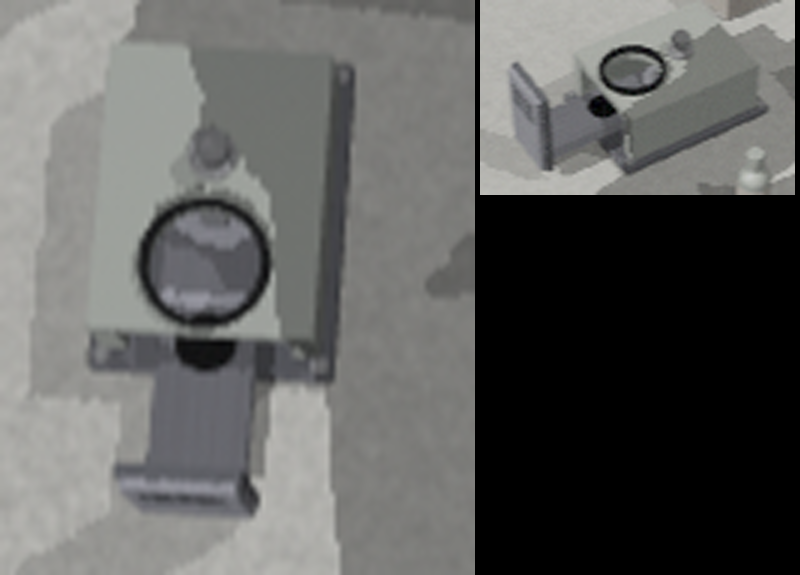

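The crop shows the round window centre at about (206,262), the pin cap at (212,145), the lid corners, and the top of the plate spanning roughly (117,465) to (250,480). I'll cast rays through these points.

```bash
cat > h.py <<'E'
import numpy as np
def ray(c,u,v,z):
    K,R,t=c['mtx'],c['R'],c['t'];d=R.T@np.linalg.inv(K)@[u,v,1];o=-R.T@t
    return o+d*(z-o[2])/d[2]
def proj(c,X):
    p=c['mtx']@(c['R']@X+c['t']);return p[:2]/p[2]
E
python3 - <<'E'
from h import *
import cv2
c=np.load("top0.npz")
P={}
for n,(u,v,z) in dict(win=(206,262,.062),pin=(212,145,.08),lidBL=(118,42,.06),lidBR=(332,55,.06),lidFL=(90,330,.06),plateBL=(117,465,.098),plateBR=(245,476,.098)).items():
    P[n]=ray(c,225+(u-2)/5,165+(v-2)/5,z);print(n,P[n].round(4))
for a,b in(("win","pin"),("lidFL","lidBL"),("plateBR","plateBL"),("lidBR","lidBL")):
    d=P[b]-P[a];print(a,b,np.hypot(*d[:2]).round(4),np.degrees(np.arctan2(d[1],d[0])).round(1))
s=np.load("side0.npz")
for n,(u,v,z) in dict(win=(633-480,70,.062),pin=(682-480,38,.08)).items():
    print("side",n,ray(s,255+(u-1)/3,175+(v-1)/3,z).round(4))
# all candidates
th0=np.radians(-3.5)
for n in("win","pin"):
    x={"win":-.034,"pin":.015}[n]
    print("origin from",n,(P[n][:2]-x*np.array([np.cos(th0),np.sin(th0)])).round(4))
f=c['frame'];
E
```

```text
win [0.6534 0.1572 0.062 ]
pin [0.7016 0.1534 0.08  ]
lidBL [0.7541 0.198  0.06  ]
lidBR [0.7476 0.1027 0.06  ]
lidFL [0.6236 0.2078 0.06  ]
plateBL [0.5583 0.1897 0.098 ]
plateBR [0.5534 0.1355 0.098 ]
win pin 0.0484 -4.5
lidFL lidBL 0.1309 -4.3
plateBR plateBL 0.0543 84.8
lidBR lidBL 0.0956 86.1
side win [0.6532 0.1574 0.062 ]
side pin [0.7    0.1502 0.08  ]
origin from win [0.6873 0.1551]
origin from pin [0.6867 0.1543]
```

Measurements agree with the given sizes: lid length 131 mm, window to pin 48 mm, backing width 54 mm. The box has a yaw of about -4.5° and its origin is near (0.687, 0.155). The plate face should be at about (0.546, 0.165). I'll shut the hand, turn +16.5° and travel high.

>>> drive_tool(
  deltas=[
    {"hand": 0, "offset": [2, -3.6, 0], "angular": [0, 0, 2]},
    {"hand": 0, "offset": [4.5, -8.1, 0], "angular": [0, 0, 4]},
    {"hand": 0, "offset": [7.2, -13, 0], "angular": [0, 0, 6]},
    {"hand": 0, "offset": [10, -18, 0], "angular": [0, 0, 8]},
    {"hand": 0, "offset": [12.8, -23, 0], "angular": [0, 0, 10]},
    {"hand": 0, "offset": [15.6, -28, 0], "angular": [0, 0, 12]},
    {"hand": 0, "offset": [18, -32.4, 0], "angular": [0, 0, 14.5]},
    {"hand": 0, "offset": [20, -36, 0], "angular": [0, 0, 16.5]},
  ],
)

```text
time: 1.1
tool_pos: [0.4431, 0.2678, 0.2309]
tcp_rot: [-0.125, -3.139, 0.001]
wrist_force: [0.4, 0.0, 0.1]
width: -0.004
```

>>> drive_tool(
  deltas=[
    {"hand": 0, "offset": [2.2, -4, 0], "angular": [0, 0, 0]},
    {"hand": 0, "offset": [4.5, -8, 0], "angular": [0, 0, 0]},
    {"hand": 0, "offset": [5.5, -9.9, 0], "angular": [0, 0, 0]},
    {"hand": 0, "offset": [5.5, -9.9, 0], "angular": [0, 0, 0]},
    {"hand": 0, "offset": [5.5, -9.9, -4], "angular": [0, 0, 0]},
    {"hand": 0, "offset": [5.5, -9.9, -8], "angular": [0, 0, 0]},
    {"hand": 0, "offset": [5.5, -9.9, -8], "angular": [0, 0, 0]},
  ],
)

```text
time: 1.98
tool_pos: [0.4939, 0.1707, 0.1474]
tcp_rot: [-0.124, -3.131, 0.004]
wrist_force: [0.0, -0.1, 0.6]
width: 0.002
```

```bash
python3 - <<'E'
from workcell import bot
from h import *
import cv2
s=bot.read_state();print(s['tool_pos'],s['tcp_rot'])
o=np.zeros((480,800,3),np.uint8)
w=bot.read_camera("wrist")['frame'];t=bot.read_camera("top");d=bot.read_camera("side")
o[:240,:320]=cv2.resize(w,(320,240))
o[:400,325:800]=cv2.resize(t['frame'][200:300,215:334],(475,400),interpolation=cv2.INTER_CUBIC)
o[245:480,:320]=cv2.resize(d['frame'][150:238,230:350],(320,235),interpolation=cv2.INTER_CUBIC)
cv2.imwrite("pics/z2.png",o)
print(proj(t,s['tool_pos']))
E
```

```text
[0.49386031 0.17072434 0.14744551] [-0.123646   -3.1307689   0.00382371]
[253.52139574 285.71068296]
```

View pics/z2.png

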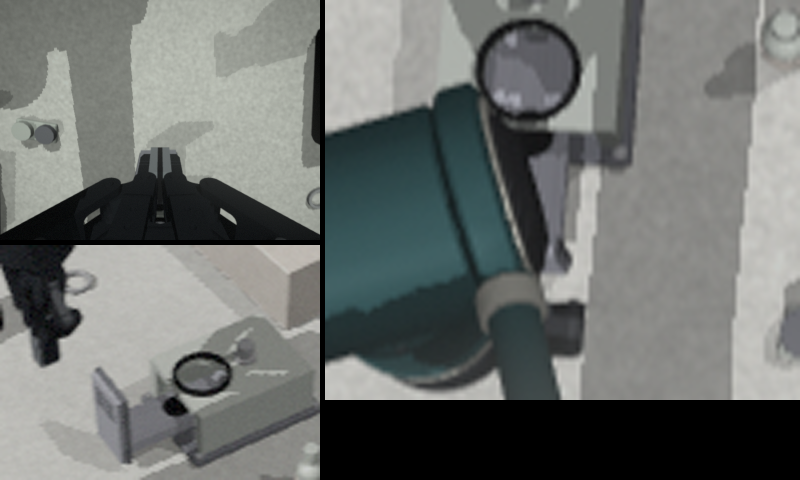

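The side crop shows the shut fingertips well in front of the plate, in line with its middle. I'll descend to z ≈ 0.065 and approach along the box axis.

>>> drive_tool(
  deltas=[
    {"hand": 0, "offset": [0, 0, -4], "angular": [0, 0, 0]},
    {"hand": 0, "offset": [0, 0, -8.2], "angular": [0, 0, 0]},
    {"hand": 0, "offset": [0, 0, -8.2], "angular": [0, 0, 0]},
    {"hand": 0, "offset": [1.5, -0.12, -8.2], "angular": [0, 0, 0]},
    {"hand": 0, "offset": [2.5, -0.2, -8.2], "angular": [0, 0, 0]},
    {"hand": 0, "offset": [3, -0.24, -8.2], "angular": [0, 0, 0]},
    {"hand": 0, "offset": [3, -0.24, -8.2], "angular": [0, 0, 0]},
  ],
)

```text
time: 3.0
tool_pos: [0.5288, 0.1685, 0.0701]
tcp_rot: [0.126, 3.138, 0.001]
wrist_force: [-1.0, 0.4, -0.3]
width: -0.004
```

>>> drive_tool(
  deltas=[
    {"hand": 0, "offset": [0.5, -0.04, 0], "angular": [0, 0, 0]},
    {"hand": 0, "offset": [1.0, -0.08, 0], "angular": [0, 0, 0]},
    {"hand": 0, "offset": [1.5, -0.12, 0], "angular": [0, 0, 0]},
    {"hand": 0, "offset": [2, -0.16, 0], "angular": [0, 0, 0]},
    {"hand": 0, "offset": [2, -0.16, 0], "angular": [0, 0, 0]},
  ],
)

```text
time: 3.62
tool_pos: [0.5474, 0.167, 0.0691]
tcp_rot: [-0.125, -3.138, -0.0]
wrist_force: [-3.2, 1.2, 3.5]
width: 0.0
```

```bash
python3 - <<'E'
from workcell import bot
from h import *
import cv2
d=bot.read_camera("side");s=bot.read_state();print(s['tool_pos'],s['wrist_force'])
cv2.imwrite("pics/z3.png",cv2.resize(d['frame'][130:250,220:360],(770,600),interpolation=cv2.INTER_CUBIC))
E
```

```text
[0.54737033 0.1669838  0.06910815] [-3.7021202   1.22430985  2.06860336]
```

View pics/z3.png

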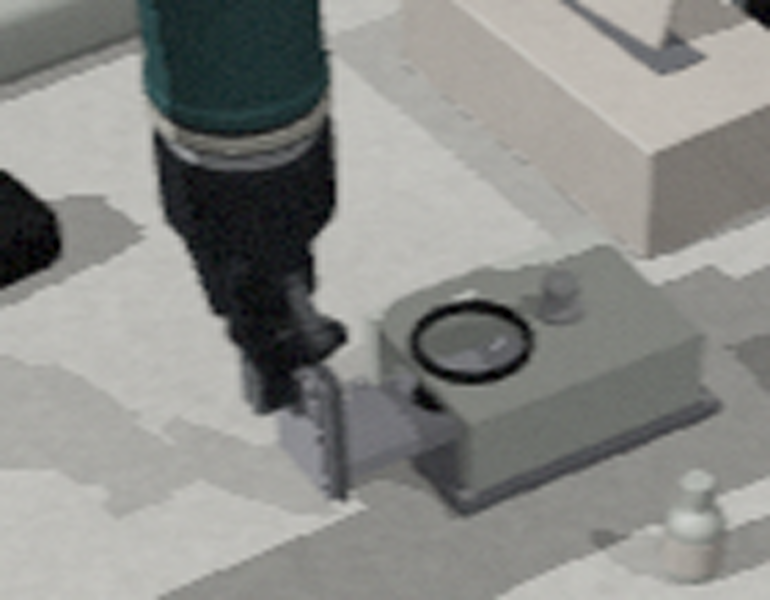

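The fingertips are on the plate front at about 3.7 N. The knuckles come close to the top of the plate, so I'll back off, raise 9 mm for more clearance, and then push.

>>> drive_tool(
  deltas=[
    {"hand": 0, "offset": [-1.2, 0.09, 0], "angular": [0, 0, 0]},
    {"hand": 0, "offset": [-2.4, 0.19, 0], "angular": [0, 0, 0]},
    {"hand": 0, "offset": [-2.4, 0.19, 0.9], "angular": [0, 0, 0]},
    {"hand": 0, "offset": [-1.5, 0.12, 0.9], "angular": [0, 0, 0]},
    {"hand": 0, "offset": [-0.8, 0.06, 0.9], "angular": [0, 0, 0]},
    {"hand": 0, "offset": [0, 0, 0.9], "angular": [0, 0, 0]},
    {"hand": 0, "offset": [0.6, -0.05, 0.9], "angular": [0, 0, 0]},
    {"hand": 0, "offset": [0.6, -0.05, 0.9], "angular": [0, 0, 0]},
  ],
)

```text
time: 4.68
tool_pos: [0.5537, 0.1665, 0.078]
tcp_rot: [-0.126, -3.137, -0.0]
wrist_force: [-4.8, 2.2, 4.1]
width: -0.0
```

>>> drive_tool(
  deltas=[
    {"hand": 0, "offset": [0.6, -0.05, 0], "angular": [0, 0, 0]},
    {"hand": 0, "offset": [1.2, -0.09, 0], "angular": [0, 0, 0]},
    {"hand": 0, "offset": [1.8, -0.14, 0], "angular": [0, 0, 0]},
    {"hand": 0, "offset": [2.4, -0.19, 0], "angular": [0, 0, 0]},
    {"hand": 0, "offset": [2.8, -0.22, 0], "angular": [0, 0, 0]},
    {"hand": 0, "offset": [3.2, -0.25, 0], "angular": [0, 0, 0]},
    {"hand": 0, "offset": [3.2, -0.25, 0], "angular": [0, 0, 0]},
  ],
)

```text
time: 5.55
tool_pos: [0.5847, 0.1645, 0.0779]
tcp_rot: [-0.126, -3.136, -0.001]
wrist_force: [-6.1, 3.7, 4.7]
width: -0.001
```

>>> drive_tool(
  deltas=[
    {"hand": 0, "offset": [0.3, -0.02, 0], "angular": [0, 0, 0]},
    {"hand": 0, "offset": [0.6, -0.05, 0], "angular": [0, 0, 0]},
    {"hand": 0, "offset": [0.8, -0.06, 0], "angular": [0, 0, 0]},
    {"hand": 0, "offset": [0.8, -0.06, 0], "angular": [0, 0, 0]},
  ],
)

```text
time: 6.05
tool_pos: [0.5906, 0.1641, 0.0778]
tcp_rot: [-0.125, -3.132, -0.001]
wrist_force: [-11.7, 4.2, 8.1]
width: -0.001
```

```bash
python3 - <<'E'
from workcell import bot
import cv2
d=bot.read_camera("side");s=bot.read_state();print(s['tool_pos'],s['wrist_force'])
cv2.imwrite("pics/z4.png",cv2.resize(d['frame'][130:250,220:360],(770,600),interpolation=cv2.INTER_CUBIC))
E
```

```text
[0.5906103  0.16403782 0.07781044] [-10.98636282   3.59035294   8.30667011]
```

View pics/z4.png

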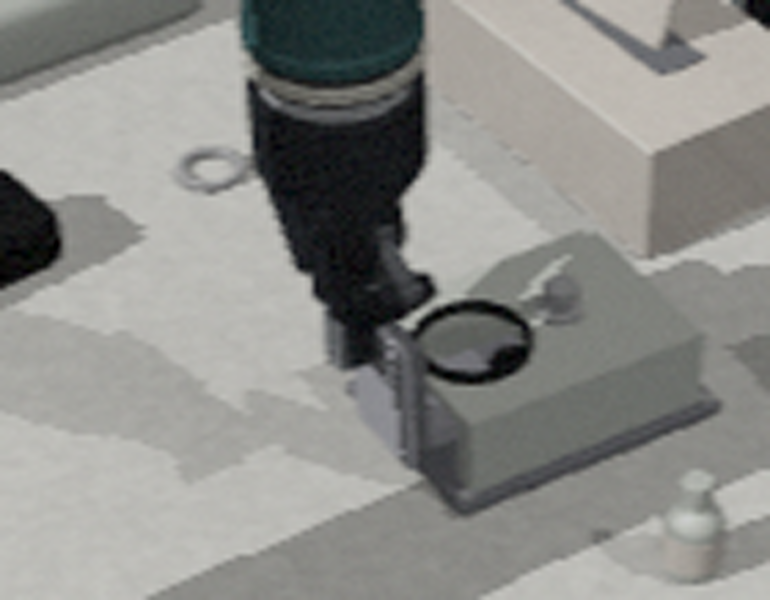

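The plate is now right against the box's base edge. The force jumped from 6 to 11 N while the motion stalled, which points to the end stop. I'll push 3 mm more to confirm.

>>> drive_tool(
  deltas=[
    {"hand": 0, "offset": [0.3, -0.02, 0], "angular": [0, 0, 0]},
    {"hand": 0, "offset": [0.3, -0.02, 0], "angular": [0, 0, 0]},
  ],
)

```text
time: 6.35
tool_pos: [0.5907, 0.164, 0.0778]
tcp_rot: [-0.125, -3.126, -0.0]
wrist_force: [-19.2, 3.7, 14.8]
width: 0.001
```

It didn't move and the force rose to 19 N, so the end stop is confirmed. Now I'll retreat straight back, clear of the plate, and then lift.

>>> drive_tool(
  deltas=[
    {"hand": 0, "offset": [-2, 0.15, 0], "angular": [0, 0, 0]},
    {"hand": 0, "offset": [-5, 0.4, 0], "angular": [0, 0, 0]},
    {"hand": 0, "offset": [-8, 0.62, 0], "angular": [0, 0, 0]},
    {"hand": 0, "offset": [-10, 0.78, 0], "angular": [0, 0, 0]},
    {"hand": 0, "offset": [-10, 0.78, 4], "angular": [0, 0, 0]},
    {"hand": 0, "offset": [-10, 4, 9], "angular": [0, 0, 0]},
    {"hand": 0, "offset": [-10, 9, 13], "angular": [0, 0, 0]},
    {"hand": 0, "offset": [-10, 14, 14], "angular": [0, 0, 0]},
  ],
)

```text
time: 7.35
tool_pos: [0.4998, 0.305, 0.2226]
tcp_rot: [0.127, 3.131, 0.006]
wrist_force: [1.2, -0.1, 0.6]
width: -0.002
```

>>> drive_tool(
  deltas=[
    {"hand": 0, "offset": [-3, 5, 0], "angular": [0, 0, 0]},
    {"hand": 0, "offset": [-6, 10, 0], "angular": [0, 0, 0]},
    {"hand": 0, "offset": [-8, 14, 0], "angular": [0, 0, 0]},
    {"hand": 0, "offset": [-8, 14, 0], "angular": [0, 0, 0]},
    {"hand": 0, "offset": [-8, 14, 0], "angular": [0, 0, 0]},
  ],
)

```text
time: 7.98
tool_pos: [0.4173, 0.4428, 0.218]
tcp_rot: [0.124, 3.138, -0.001]
wrist_force: [-0.2, -1.2, 0.2]
width: 0.002
```

```bash
python3 - <<'E'
from workcell import bot
from h import *
import cv2
t=bot.read_camera("top");d=bot.read_camera("side");s=bot.read_state();print(s['time'],s['tool_pos'],s['wrist_force'])
for n,c in(("top",t),("side",d)):
    df=cv2.absdiff(c['frame'],np.load(n+"0.npz")['frame']).max(2)
    _,_,st,_=cv2.connectedComponentsWithStats(cv2.morphologyEx((df>45).astype(np.uint8),cv2.MORPH_OPEN,np.ones((3,3))))
    print(n,[r.tolist() for r in st[1:] if r[4]>15])
o=np.zeros((575,800,3),np.uint8)
o[:,:475]=cv2.resize(t['frame'][165:280,225:320],None,fx=5,fy=5,interpolation=cv2.INTER_CUBIC)
o[:195,480:795]=cv2.resize(d['frame'][175:240,255:360],None,fx=3,fy=3,interpolation=cv2.INTER_CUBIC)
o[200:440,480:800]=cv2.resize(t['frame'],(320,240))
cv2.imwrite("pics/z5.png",o);np.savez("top1.npz",**t)
E
```

```text
8.075 [0.41759169 0.44204361 0.21805792] [ 0.00271737 -0.3152508  -0.97264244]
top [[171, 101, 69, 50, 1920], [75, 103, 63, 57, 1282], [250, 102, 37, 48, 889], [169, 117, 39, 12, 373], [137, 150, 52, 58, 1446], [321, 161, 7, 37, 193], [264, 175, 22, 57, 505], [31, 194, 31, 23, 404], [101, 215, 10, 42, 317], [261, 215, 12, 11, 117], [57, 220, 26, 64, 956], [273, 228, 5, 4, 19], [260, 233, 12, 6, 59], [35, 243, 5, 4, 17], [254, 255, 24, 14, 198], [326, 255, 4, 28, 106], [19, 264, 5, 8, 30], [289, 264, 4, 13, 41], [0, 266, 177, 214, 18345], [290, 278, 3, 8, 24], [75, 288, 4, 8, 26], [326, 292, 8, 27, 173], [269, 314, 33, 164, 2808], [379, 325, 18, 66, 487], [0, 426, 12, 23, 220], [303, 472, 8, 8, 38]]
side [[39, 0, 39, 12, 335], [81, 0, 22, 5, 98], [123, 0, 35, 63, 1111], [13, 13, 37, 29, 797], [23, 42, 46, 65, 1360], [129, 59, 36, 37, 747], [40, 80, 5, 6, 20], [216, 84, 14, 27, 195], [148, 94, 19, 33, 372], [294, 103, 16, 16, 151], [58, 108, 6, 7, 35], [203, 112, 7, 5, 24], [277, 117, 17, 9, 78], [310, 117, 53, 42, 985], [225, 121, 4, 5, 17], [202, 124, 5, 4, 18], [197, 127, 6, 8, 34], [192, 129, 4, 4, 16], [268, 129, 43, 32, 650], [221, 143, 22, 10, 80], [369, 167, 22, 15, 208], [327, 185, 15, 14, 101], [359, 187, 6, 7, 36], [266, 205, 18, 27, 178], [292, 207, 7, 7, 42], [365, 220, 14, 9, 60], [115, 249, 158, 86, 1811], [298, 264, 5, 4, 17], [265, 273, 22, 13, 113], [57, 281, 38, 24, 479], [69, 309, 19, 41, 175], [54, 322, 15, 46, 205], [36, 329, 11, 10, 66], [61, 330, 6, 12, 44], [230, 339, 47, 19, 328], [118, 342, 7, 4, 25], [77, 353, 9, 9, 42], [0, 359, 6, 9, 36]]
```

View pics/z5.png

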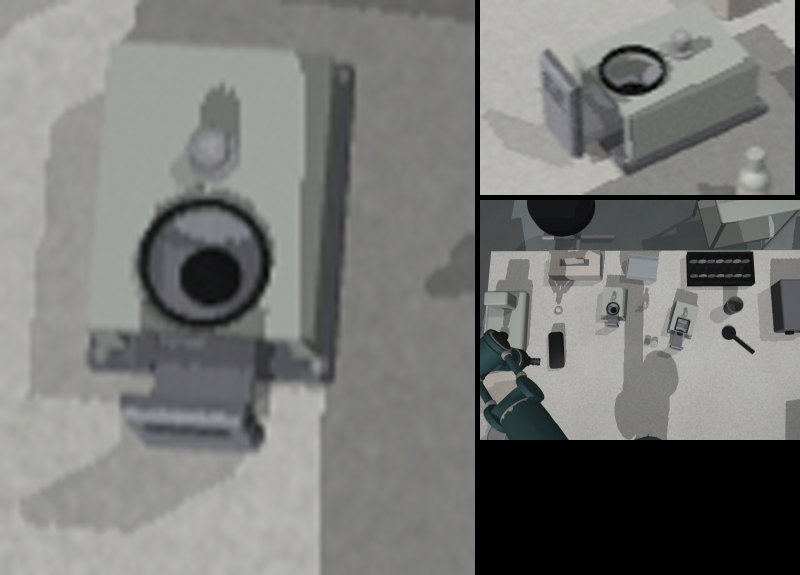

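The plate top-left corner moved from (117,465) to about (122,395) in the crop. The black slide mark now shows through the round window and the pin cap is back where it was. The image difference shows no changes at the square box or the loose items apart from shadows. I'll check the travel and hand in.

```bash
python3 - <<'E'
from workcell import bot
from h import *
c=np.load("top1.npz")
p=[ray(c,225+(u-2)/5,165+(v-2)/5,.098) for u,v in((117,465),(122,395))]
print(np.linalg.norm(p[1]-p[0]))
s=bot.read_state();print(s['time'],s['wrist_force'],s['joint_vel'])
bot.finish_job()
E
```

```text
0.029999971897680854
8.075 [ 0.00271737 -0.3152508  -0.97264244] [-0.00718331 -0.00386371  0.00042753  0.00457785  0.00202591  0.00142343]
the job is handed in; nothing more can be done
```

I pushed the round-window box's slide in to its end stop with the shut fingertips, let it spring back, and handed the job in at about 8.1 s. The hand-in gave no verdict.

- **End stop:** an extra 3 mm of commanded push gave no movement, and the force along x rose from 11 to 19 N.
- **Rest position:** from the top picture, the plate rests 30 mm in from where it started, measured from one corner of its top edge. The stop pin looks down.
- **Surroundings:** the image comparison showed no change at the square-window box or the loose things that I couldn't put down to shadows or the arm moving. I did not measure their positions. The arm is clear of everything and the wrist force is about 1 N.
- **Extra touch:** I first touched the plate a little low, with the knuckles close to its top. I backed off before the slide could catch, raised the hand 9 mm, and then pushed.
- **Unexplained reading:** while pushing, the wrist also showed 2–15 N upward, growing with the push. I took this as friction on the plate and did not check it.

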